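# Condemn a failed injector into the locked reject box

## Task

Lift the failed injector, the one with the red cap, out of the injector stand and push it right through the sprung flap of the red reject box, so that it lies wholly inside and the flap has snapped shut behind it. Leave the two good injectors standing in the stand, and do not shift the piston or the dial gauge stand.

Things in the scene. Friction and masses are not known exactly. Their poses are not given: they have to be found in the camera images.
- failed: Failed diesel injector, red cap, loose, 160 mm long, 0.42 kg, round. Origin at the nozzle tip, z towards the cap. Diameters by z: tip 9 mm (0 to 14), nut 19 (14 to 60), body 28 (60 to 112), black head 30 (112 to 138), red cap 30 (138 to 160); an 11 mm boss reaches 19 mm from the axis along +x at z 88. Starts upright, nozzle down, in one of the stand's three holes; must rise 60 mm to come free.
- failed_nozzle (a point): nozzle tip of the failed injector
- failed_cap (a point): centre of the top of its red cap, 160 mm from the nozzle tip
- good_a: A good injector, the same as the failed one but with a green cap; stands in another hole of the stand. Bystander.
- good_b: The other good injector, green cap. Bystander.
- stand: Fixed aluminium injector stand, 85 x 215 mm; origin at the centre of its underside, long side along its y. Top plate 64 x 215 x 15 mm, upper face 80 mm above the bench, with three 22 mm through holes at y = -75, 0, +75 mm. Injectors hang in them by the body's shoulder, 100 mm standing above the plate. Stand and reject box are one on the left, one on the right, either way round.
- reject_box: Fixed red steel box, 230 mm wide, 288 deep, 268 high. Origin on the bench straight below the middle of the mouth's lower lip; x points into the box, away from the robot, z up. Its front is upright to 182 mm (18 mm before the origin), then slopes back at 36 degrees above level, rising towards +x, to the flat top. The mouth, 110 mm wide and 85 mm high along the slope, is in this sloping face.
- lip (a point): Middle of the mouth's lower lip, on the outer face, 195 mm above the bench. From it a plain chute plate runs into the box square to the sloping face (x +0.588, z -0.809 in the box frame: 54 degrees below level), down to the box floor.
- mouth (a point): Centre of the mouth, on the outer face, 42 mm up the slope from the lip. A thin red hood, 140 mm wide, stands out 54 mm square to the face 5 mm above the mouth's upper edge, so the mouth cannot be entered from straight above: go in square to the sloping face, the tool tilted about 36 degrees from vertical.
- flap (a joint): Aluminium flap filling the mouth (104 x 82 mm), hinged along its upper edge, swings inwards; rad, 0 shut, 1.35 wide open. A light spring shuts it (0.3 N at the lower edge when shut, 1.1 N at 1 rad). It rides on an injector on the chute until the cap's top is about 65 mm past the face, and may hold a released injector there: then push it on by its cap until it slides away.
- piston: Truck piston standing on the bench, aluminium, 96 mm diameter, 90 mm high, loose, origin at the centre of its underside; between the stand and the box. Bystander.
- gauge_stand: Dial gauge on a magnetic base, loose, 1.6 kg, origin under the base (50 x 60 x 55 mm), post 210 mm high, dial held out 115 mm along its -x. To the left of the work. Bystander.
Not all that is in view belongs to the job. There is more than one size of the failed; the job needs the middle-sized.

How it is judged:
By the outcome, as a careful person would: the job done as asked, in the order asked, and still so for the second after the job is handed in, with the robot touching nothing.
It also fails if it takes over 54 s, if anything falls off the work surface, if the arm or the gripper's body presses on something with over 40 N, if the wrist force passes 120 N, or if a joint passes its speed limit or range.

## Robot

A 6-joint arm with a two-finger parallel gripper is mounted at the origin on the work surface. World frame = base frame: x ahead of the robot, y to its left, z up, the work surface at z = 0. Lengths are in m, angles in rad, forces in N, time in s.
With the tool pointing down it reaches from about 0.35 to 0.775 m from the base axis. Payload 7.3 kg.
Tool frame: the origin (TCP) lies on the mounting face of the last link; the fingertips stand 178 mm ahead of it and the grasp point (between the pads) lies 159 mm ahead of it (robot.tcp_to_tips is the distance from the TCP to the fingertips, in m); z points along the fingers, y is the direction in which the jaws open and shut (so a half turn about z gives the same grasp; the last joint's range is limited). The gripper opens to 92 mm and grips with 3 to 60 N. Pads are 19 mm wide; open, the fingers measure 130 mm over their backs; the gripper's body (75 mm by 190 mm) begins 47 mm behind the grasp point.
Start: joints at [1.2, 0.342, 1.524, -0, 1.275, -0.146], TCP at [0.117, 0.512, 0.405] pointing down, gripper open.
Joint ranges: [-2.53, 2.53], [-0.77, 2.02], [0.04, 2.7], [-1, 4.14], [0.28, 2.66], [-3.11, 3.11]. Speed limits (rad/s): [2.57, 2.57, 3.14, 3.14, 3.14, 3.14].

## Interface

Orientations are given as [roll, pitch, yaw] about the fixed x, y, z axes, in that order (R = Rz(yaw) Ry(pitch) Rx(roll)).
In Python, from cell import robot, viewer gives the robot as it stands.
- The arm moves only by the shell command python3 -m creep 'ROWS' [OPENING] [FORCE]. ROWS is JSON, a list that holds one entry, the list of rows, each a list of 6 numbers: the shift along the world's x, y, z in mm, then the turn, a rotation vector about the world's x, y, z in degrees. A call has 1 to 5 rows; each row shifts and turns the pose as measured when the row begins; what a row does not reach is not made up. A row lasts 1/12 s, in which the tool goes at most 41.7 mm and 7.16 degrees, less where a joint would pass 70% of its speed; a pose out of reach is approached as far as the arm can. A call with a gripper value outside its range is refused whole. OPENING is the closure, from -1 (fully open) to 1 (shut), set as the call begins (- or left out, the last holds). The fingers move at their own pace and stop on an object; FORCE is the grip in N (left out, the last holds). Time passes only in rows, so rows that do not move let the fingers close. It gives the time, the measured TCP pose, the force and the opening at its end, in the units of the state.
- robot.observe(): the state, without advancing time (a new reading comes with each control period).
- viewer.read_camera(name): name is "side" or "top" or "wrist"; returns the picture (384x512x3 uint8, blue, green, red); there is no depth.
- viewer.camera_model(name): a dict with "fx", "fy", "cx", "cy" (pixels), "pose" (4x4, takes a point from camera to world coordinates); the wrist camera has in their place "mount" (4x4, takes a point from camera to tool coordinates, whose origin is the TCP and whose axes are the flange's). Camera axes: x right, y up, looking along -z (the intrinsics and any distortion apply to the point x, -y, -z); pixel columns grow to the right and rows downward; lengths in m; the calibration is good to about 2 mm. A picture is of the moment at which its call begins: read the wrist's pose just before it. camera_model takes no time and is no camera call.
- robot.hand_in(): hands the job in, once; it reports no verdict.
The state is a dict: "time": time; "qpos": joint angles; "qvel": joint speeds; "joint_efforts": joint torques, N m; "tool_pos": TCP position; "tool_rot": TCP orientation; "contact_force": force on the tool from outside, world axes, zero at the start; "torque": the same for the moment, N m; "opening": finger opening in m.
Only numpy, scipy, OpenCV 4.12 (cv2) and the standard library are available. Lean on these libraries where they do the work, as an engineer would, in place of code of your own. Each camera call takes 0.05 s, during which the arm holds its last target. There are 200 camera calls.

## Working session

There is one attempt and no reset: what is moved stays moved. The work goes in short steps, Python scripts to look and compute and a shell command to move; the robot and the scene stay as the last step left them, time stands still between calls to the robot, and variables do not carry over. Pictures are saved under pics/ and viewed, about 8 in all and at most 12, crops included, and the job is handed in when it is done.

```bash
ls; mkdir -p pics; python3 - <<'E'
from cell import robot, viewer
import cv2, numpy as np
np.set_printoptions(precision=4,suppress=True)
print(robot.observe())
a=[]
for n in ("side","top"):
    m=viewer.camera_model(n); print(n,m)
    im=viewer.read_camera(n); cv2.imwrite(f"pics/{n}0.png",im)
print(viewer.camera_model("wrist"))
E
```

```text
pics
{'time': 0.0, 'qpos': array([ 1.2   ,  0.3427,  1.525 ,  0.    ,  1.2754, -0.146 ]), 'qvel': array([-0.002 ,  0.0002, -0.0007, -0.0002,  0.0018,  0.001 ]), 'joint_efforts': array([  0.0015, -43.1236, -24.4218,   0.0718,   0.0558,  -0.0001]), 'tool_pos': array([0.117 , 0.5117, 0.404 ]), 'tool_rot': array([-3.14  , -0.0002,  2.9168]), 'contact_force': array([-0.2134,  0.15  , -0.4299]), 'torque': array([0.0256, 0.0288, 0.0269]), 'opening': 0.0916708013768054}
side {'fx': 473.901886198586, 'fy': 473.901886198586, 'cx': 259.2122477997295, 'cy': 193.31370819013895, 'pose': array([[ 0.9287,  0.253 , -0.2712,  0.2105],
       [-0.3707,  0.6097, -0.7006, -0.8074],
       [-0.0119,  0.7512,  0.66  ,  1.0098],
       [ 0.    ,  0.    ,  0.    ,  1.    ]])}
top {'fx': 354.1110963015676, 'fy': 354.1110963015676, 'cx': 249.97293980628177, 'cy': 185.76292365948245, 'pose': array([[ 0.0182,  0.9983, -0.0562,  0.4745],
       [-0.9996,  0.017 , -0.0211,  0.0726],
       [-0.0201,  0.0566,  0.9982,  1.2981],
       [ 0.    ,  0.    ,  0.    ,  1.    ]])}
{'fx': 287.21238086211235, 'fy': 287.21238086211235, 'cx': 256.3866444402264, 'cy': 194.28126277003244, 'mount': array([[ 0.0003,  0.9524,  0.305 ,  0.0825],
       [ 1.    , -0.0004,  0.0003, -0.0007],
       [ 0.0004,  0.305 , -0.9524,  0.0192],
       [ 0.    ,  0.    ,  0.    ,  1.    ]])}
```

View pics/side0.png

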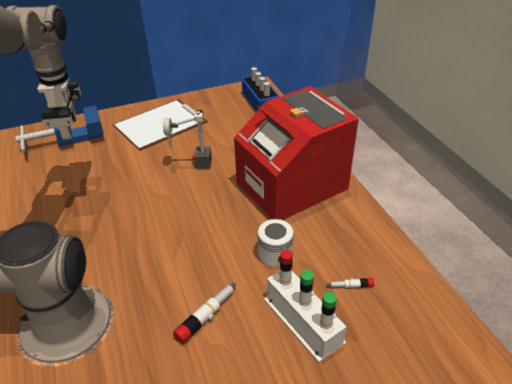

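View pics/top0.png

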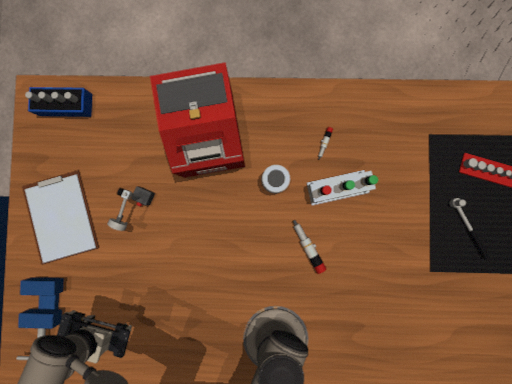

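```bash
cat > h.py <<'E'
from cell import robot, viewer
import cv2, numpy as np
from scipy.spatial.transform import Rotation as R
np.set_printoptions(precision=4,suppress=True)
def tool():
    s=robot.observe(); T=np.eye(4); T[:3,:3]=R.from_euler('xyz',s['tool_rot']).as_matrix(); T[:3,3]=s['tool_pos']; return T
def cam(n,T=None):
    m=viewer.camera_model(n); P=m['pose'] if 'pose' in m else T@m['mount']
    return m,P
def ray(c,u,v):
    m,P=c; d=P[:3,:3]@np.array([(u-m['cx'])/m['fx'],-(v-m['cy'])/m['fy'],-1]); return P[:3,3],d/np.linalg.norm(d)
def plane(c,u,v,z):
    o,d=ray(c,u,v); return o+d*(z-o[2])/d[2]
def proj(c,p):
    m,P=c; q=P[:3,:3].T@(np.asarray(p)-P[:3,3]); return np.array([m['cx']+m['fx']*q[0]/-q[2], m['cy']-m['fy']*q[1]/-q[2]])
def tri(rs):
    A=np.zeros((3,3));b=np.zeros(3)
    for o,d in rs:
        M=np.eye(3)-np.outer(d,d);A+=M;b+=M@o
    p=np.linalg.solve(A,b); return p,[np.linalg.norm((np.eye(3)-np.outer(d,d))@(p-o))*1e3 for o,d in rs]
def blobs(im,col,amin=15):
    h=cv2.cvtColor(im,cv2.COLOR_BGR2HSV)
    if col=='red': k=cv2.inRange(h,(0,170,60),(6,255,255))|cv2.inRange(h,(174,170,60),(180,255,255))
    else: k=cv2.inRange(h,(50,120,40),(80,255,255))
    n,l,s,c=cv2.connectedComponentsWithStats(k)
    return [(c[i],s[i]) for i in range(1,n) if s[i][4]>=amin]
E
python3 - <<'E'
from h import *
S,T=cv2.imread('pics/side0.png'),cv2.imread('pics/top0.png')
cs,ct=cam('side'),cam('top')
for nm,im in(('side',S),('top',T)):
  for col in('red','green'):
    for c,s in blobs(im,col): print(nm,col,c,s)
a=cv2.resize(T[55:185,145:250],None,fx=4,fy=4,interpolation=cv2.INTER_CUBIC)
b=cv2.resize(S[85:215,230:325],None,fx=4,fy=4,interpolation=cv2.INTER_CUBIC)
cv2.imwrite('pics/box.png',np.hstack([a,b]))
E
```

```text
side red [296.9984 159.4154] [ 234   87  124  132 9020]
side red [253.2414 177.7241] [246 170  15  16  29]
side red [285.8816 256.7961] [280 250  13  15 152]
side red [370.3509 281.8596] [367 278   8   9  57]
side red [181.871  333.3145] [173 324  19  20 248]
side green [306.4663 277.4724] [301 270  12  16 163]
side green [328.8913 300.0707] [323 292  13  17 184]
top red [198.3388 124.5933] [ 150   63   94  111 4478]
top red [329.3103 129.3793] [326 127   7   6  29]
top red [486.2795 170.6715] [459 153  53  35 694]
top red [325.9833 189.6167] [322 186   9   8  60]
top red [138.5    203.8125] [136 202   6   4  16]
top red [320.0595 268.0952] [314 263  12  11  84]
top green [372.4776 179.4627] [368 175  10   9  67]
top green [349.0492 184.5738] [345 181   9   8  61]
```

View pics/box.png

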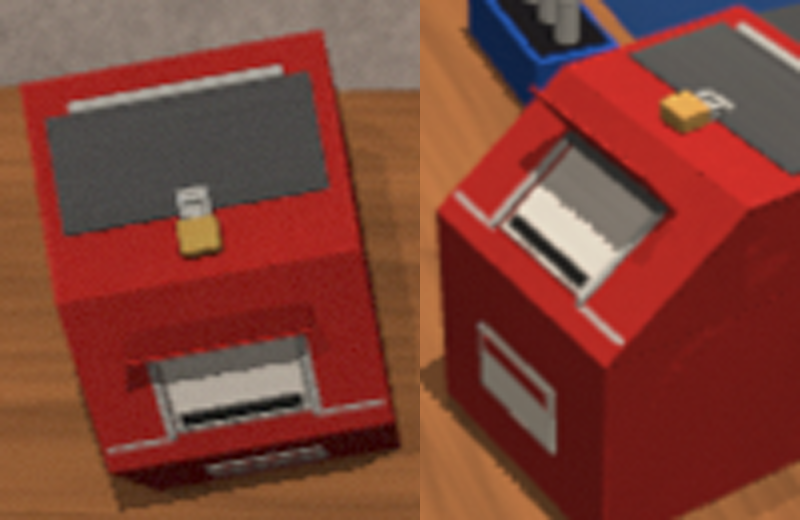

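```bash
python3 - <<'E'
from h import *
cs,ct=cam('side'),cam('top')
t=lambda x,y:(145+x/4,55+y/4)
s=lambda x,y:(230+(x-420)/4,85+y/4)
print('lipcorners top', a:=plane(ct,*t(172,440),.195),b:=plane(ct,*t(318,412),.195))
print('lip side', plane(cs,*s(495,224),.195),plane(cs,*s(581,302),.195))
for p,q in(((172,440),(495,224)),((318,412),(581,302)),((358,250),(748,208)),((62,302),(568,66)),((392,428),(610,366)),((112,470),(440,210))):
  print(tri([ray(ct,*t(*p)),ray(cs,*s(*q))]))
for nm,p,q in(('failed',(325.98,189.62),(285.88,256.80)),('gA',(349.05,184.57),(306.47,277.47)),('gB',(372.48,179.46),(328.89,300.07))):
  print(nm,tri([ray(ct,*p),ray(cs,*q)]),plane(ct,*p,.18))
# piston
print('piston top',plane(ct,276,178,.09),plane(cs,275,232,.09))
E
```

```text
lipcorners top [0.5986 0.2918 0.195 ] [0.6225 0.1775 0.195 ]
lip side [0.6041 0.2889 0.195 ] [0.6263 0.1761 0.195 ]
(array([0.6017, 0.2911, 0.1939]), [np.float64(3.091175573589985), np.float64(3.091175573589923)])
(array([0.6244, 0.1769, 0.1947]), [np.float64(2.0125102934492585), np.float64(2.0125102934493153)])
(array([0.7349, 0.1433, 0.2666]), [np.float64(1.3249714881066688), np.float64(1.3249714881067023)])
(array([0.6919, 0.361 , 0.2699]), [np.float64(0.8777816779706377), np.float64(0.8777816779705604)])
(array([0.6176, 0.1179, 0.1825]), [np.float64(5.529573947974902), np.float64(5.529573947974549)])
(array([0.5769, 0.3413, 0.1814]), [np.float64(1.591323156108875), np.float64(1.5913231561088634)])
failed (array([ 0.5304, -0.1458,  0.1677]), [np.float64(0.4738944354495577), np.float64(0.47389443544965987)]) [ 0.5293 -0.1432  0.18  ]
gA (array([ 0.5478, -0.2188,  0.1678]), [np.float64(0.6163050167777129), np.float64(0.6163050167779304)]) [ 0.5465 -0.2154  0.18  ]
gB (array([ 0.5651, -0.2924,  0.1688]), [np.float64(0.4238365203898023), np.float64(0.4238365203899689)]) [ 0.5638 -0.2886  0.18  ]
piston top [0.5706 0.0097 0.09  ] [0.5693 0.0063 0.09  ]
```

```bash
python3 -m creep '[[[26,-30,1,0,0,1.5],[26,-30,1,0,0,1.5],[26,-30,1,0,0,1.5],[26,-30,1,0,0,1.5],[26,-30,1,0,0,1.5]]]' -0.3 50
python3 -m creep '[[[26,-30,1,0,0,1.5],[26,-30,1,0,0,1.5],[26,-30,1,0,0,1.5],[26,-30,1,0,0,1.5],[26,-30,1,0,0,1.5]]]'
```

```text
time: 0.52
tool_pos: [0.2455, 0.3602, 0.4064]
tool_rot: [-3.138, -0.004, 3.066]
contact_force: [1.2, 0.1, -0.0]
opening: 0.0633
time: 0.93
tool_pos: [0.3788, 0.2014, 0.4109]
tool_rot: [-3.138, -0.005, -3.078]
contact_force: [0.6, 1.1, 0.4]
opening: 0.0599
```

```bash
python3 -m creep '[[[17,-36,1,0,0,1],[17,-36,1,0,0,1],[17,-36,1,0,0,1],[17,-36,1,0,0,1],[17,-36,1,0,0,1]]]'
python3 -m creep '[[[15,-37,1,0,0,1],[15,-37,1,0,0,1],[15,-37,1,0,0,1],[10,-30,1,0,0,1],[0,0,0,0,0,0]]]'
python3 - <<'E'
from h import *
T=tool();im=viewer.read_camera('wrist');cv2.imwrite('pics/w1.png',im);np.save('T1.npy',T)
S=viewer.read_camera('top');cv2.imwrite('pics/t1.png',S)
print(T[:3,3],robot.observe()['qpos']);c=cam('wrist',T)
for col in('red','green'):
  for b,s in blobs(im,col,40): print(col,b,s,plane(c,*b,.18))
for p in((.5302,-.145,.18),(.5478,-.218,.18)): print(proj(c,p))
E
```

```text
time: 1.35
tool_pos: [0.4668, 0.0126, 0.4152]
tool_rot: [-3.139, -0.006, -2.986]
contact_force: [1.7, 0.6, -0.1]
opening: 0.0595
time: 1.77
tool_pos: [0.5241, -0.1418, 0.4172]
tool_rot: [-3.138, -0.008, -2.918]
contact_force: [-0.6, 0.5, -0.2]
opening: 0.0598
[ 0.5241 -0.1418  0.4172] [-0.3981  0.364   1.4564 -0.0058  1.3282 -2.1917]
red [252.9405 211.6439] [ 237  193   33   38 1025] [ 0.5251 -0.1462  0.18  ]
red [464.4427 267.2977] [453 263  20  11 131] [0.5343 0.0429 0.18  ]
red [197.977  304.8506] [193 300  13  10  87] [ 0.6243 -0.1751  0.18  ]
green [164.9077 212.8624] [ 145  193   40   40 1148] [ 0.5422 -0.2159  0.18  ]
green [ 77.1547 213.6404] [  54  194   48   40 1332] [ 0.5589 -0.2858  0.18  ]
[253.0392 217.6727]
[161.5082 218.6157]
```

View pics/w1.png

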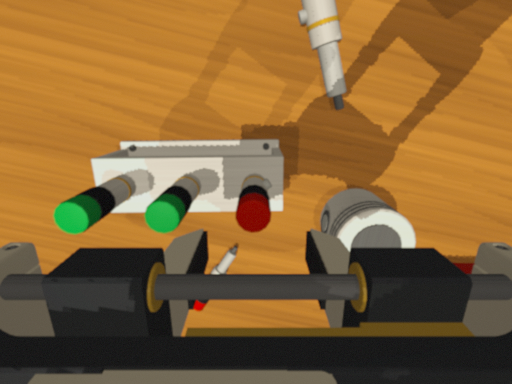

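```bash
python3 -m creep '[[[5,-4,0,0,-0.45,0.4],[0,0,-20,0,0,0],[0,0,-20,0,0,0],[0,0,0,0,0,0]]]'
```

```text
time: 2.2
tool_pos: [0.5279, -0.1376, 0.3769]
tool_rot: [-3.139, 0.002, -2.905]
contact_force: [-1.0, 0.2, 0.0]
opening: 0.0594
```

```bash
python3 -m creep '[[[1,-8,0,0,0,0],[0,0,0,0,0,0],[0,0,0,0,0,0]]]'
```

```text
time: 2.45
tool_pos: [0.5293, -0.1434, 0.3788]
tool_rot: [-3.139, 0.003, -2.9]
contact_force: [-0.9, 0.4, 1.0]
opening: 0.0599
```

```bash
python3 -m creep '[[[0,-2,-12,0,0,-0.3],[0,0,-12,0,0,0],[0,0,-12,0,0,0],[0,0,-12,0,0,0],[0,0,0,0,0,0]]]'
```

```text
time: 2.87
tool_pos: [0.5306, -0.145, 0.3359]
tool_rot: [-3.132, 0.013, -2.904]
contact_force: [-0.6, -0.6, -0.4]
opening: 0.0598
```

```bash
python3 -m creep '[[[-1,0,-6,0.36,0.86,0],[0,0,0,0,0,0]]]' && python3 -m creep '[[[0,0,0,0,0,0],[0,0,0,0,0,0],[0,0,0,0,0,0],[0,0,0,0,0,0],[0,0,0,0,0,0]]]' 1 50
```

```text
time: 3.03
tool_pos: [0.5299, -0.1449, 0.3313]
tool_rot: [-3.141, 0.001, -2.904]
contact_force: [-0.3, -0.1, -0.1]
opening: 0.0594
time: 3.45
tool_pos: [0.5306, -0.1451, 0.3344]
tool_rot: [-3.139, 0.004, -2.904]
contact_force: [-0.6, 0.2, 0.2]
opening: 0.0309
```

```bash
python3 -m creep '[[[0,0,15,0,0,0],[0,0,25,0,0,0],[0,0,35,0,0,0],[0,0,35,0,0,0],[0,0,30,0,0,0]]]' && python3 -m creep '[[[0,0,25,0,0,0],[0,0,0,0,0,0]]]'
python3 - <<'E'
from h import *
T=tool();im=viewer.read_camera('wrist');S=viewer.read_camera('side')
cv2.imwrite('pics/l1.png',np.hstack([cv2.resize(im,(400,300)),cv2.resize(S[120:360,120:440],(400,300))]))
print(T[:3,3],robot.observe()['opening'],robot.observe()['contact_force'])
E
```

```text
time: 3.87
tool_pos: [0.5285, -0.1445, 0.4683]
tool_rot: [3.131, -0.014, -2.904]
contact_force: [1.0, -0.3, -5.1]
opening: 0.0291
time: 4.03
tool_pos: [0.5282, -0.1444, 0.4997]
tool_rot: [3.136, -0.008, -2.904]
contact_force: [0.6, -1.1, -3.4]
opening: 0.0289
[ 0.5282 -0.1444  0.4997] 0.029231602464415505 [-0.6937  0.9913 -5.2987]
```

View pics/l1.png

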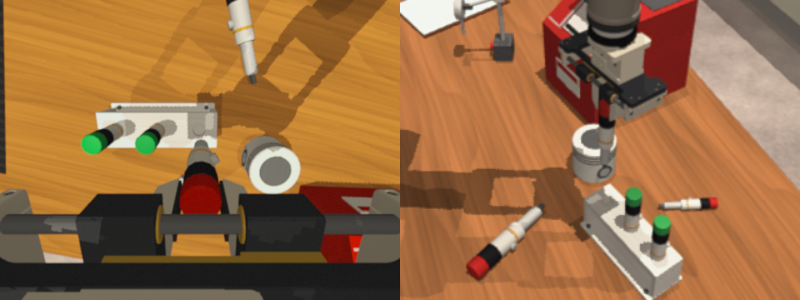

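```bash
python3 -m creep '[[[-8,22,1,0,0,0],[-11,34,1,0,0,-0.3],[-11,34,1,0,0,-0.3],[-11,34,1,0,0,-0.3],[-11,34,1,0,0,-0.3]]]' && python3 -m creep '[[[-11,34,1,0,0,-0.3],[-11,34,1,0,0,-0.3],[-11,34,1,0,0,-0.3],[-11,34,1,0,0,-0.3],[-5,15,1,0,0,0]]]' && python3 -m creep '[[[-3,8,2,1,-5,0],[0,0,0,1.2,-5.9,0],[0,0,0,1.2,-5.9,0],[0,0,0,1.2,-5.9,0],[0,0,0,1.2,-5.9,0]]]'
cat > goal.py <<'E'
import sys
from h import *
def run(s,out,lip=(.614,.2335,.195),yaw=11.2,L=.314):
    # s: axis offset up slope from lip; out: nozzle distance outside face (m)
    B=R.from_euler('z',yaw,degrees=True).as_matrix()
    u=B@[.809,0,.588]; d=B@[.588,0,-.809]; y=B@[0,1,0]
    T=tool(); p=np.array(lip)+s*u-(out+L)*d
    z=d; yy=y if T[:3,1]@y>0 else -y
    G=np.c_[np.cross(yy,z),yy,z]
    dp=p-T[:3,3]; dr=R.from_matrix(G@T[:3,:3].T).as_rotvec(degrees=True)
    rel=T[:3,3]+L*T[:3,2]-np.array(lip)
    print('dp mm',(dp*1e3).round(1),'dr deg',dr.round(2)); print('nozzle now u,y,d mm',np.round([rel@u*1e3,rel@y*1e3,rel@d*1e3],1))
    print('d',d.round(3),'u',u.round(3)); o=robot.observe(); print(o['time'],o['qpos'],o['contact_force'],o['opening'])
if __name__=='__main__': run(*map(float,sys.argv[1:3]))
E
python3 goal.py .028 .06
```

```text
time: 4.55
tool_pos: [0.4747, 0.0123, 0.4831]
tool_rot: [3.123, -0.037, -2.937]
contact_force: [1.0, -0.1, -3.9]
opening: 0.0286
time: 4.97
tool_pos: [0.4189, 0.1717, 0.4736]
tool_rot: [3.118, -0.064, -2.959]
contact_force: [-0.5, -0.5, -4.9]
opening: 0.0288
time: 5.38
tool_pos: [0.4114, 0.1849, 0.4596]
tool_rot: [3.111, 0.431, -2.951]
contact_force: [0.5, -0.6, -5.3]
opening: 0.0291
dp mm [ 9.1 10.3 54.5] dr deg [  0.68 -11.42  -0.64]
nozzle now u,y,d mm [-74.5   0.8 -28.6]
d [ 0.577  0.114 -0.809] u [0.794 0.157 0.588]
5.3833 [ 0.2502  0.0602  1.7674  0.0079  0.8824 -1.5221] [ 0.5006 -0.6335 -5.3256] 0.02910780616821724
```

```bash
python3 -m creep '[[[0,0,30,0,0,0],[4,5,26,0.2,-3,-0.3],[4,5,4,0.2,-5,-0.3],[0,0,0,0.2,-4,0],[0,0,0,0,0,0]]]' >/dev/null; python3 goal.py .028 .06
```

```text
dp mm [ 6.3  1.  13.2] dr deg [ 0.54 -0.9  -0.  ]
nozzle now u,y,d mm [  9.7  -1.4 -53.1]
d [ 0.577  0.114 -0.809] u [0.794 0.157 0.588]
5.8 [ 0.2886  0.0141  1.7362 -0.0827  0.7841 -1.4395] [-1.2553 -1.3107 -5.4475] 0.029130893105173493
```

```bash
python3 -m creep '[[[6,1,14,0.5,-0.9,0],[0,0,1,0,0,0],[0,0,0,0,0,0]]]' >/dev/null; python3 goal.py .028 .06; python3 - <<'E'
from h import *
T=tool();W=viewer.read_camera('wrist');S=viewer.read_camera('side');P=viewer.read_camera('top')
f=lambda a:cv2.resize(a,(400,300),interpolation=cv2.INTER_CUBIC)
cv2.imwrite('pics/i1.png',np.vstack([np.hstack([f(W),f(S[70:190,200:360])]),np.hstack([f(P[80:200,140:300]),f(W)])]))
c=cam('wrist',T); lip=np.array([.614,.2335,.195]);y=np.array([-.194,.981,0])
print('pred lip corners wrist 400x300',[proj(c,lip+k*y)*.78125 for k in(-.055,.055)])
print('pred nozzle', proj(c,T[:3,3]+.314*T[:3,2])*.78125)
E
```

```text
dp mm [2.  0.3 7. ] dr deg [ 0.36 -1.42 -0.02]
nozzle now u,y,d mm [ 14.2  -0.2 -55.7]
d [ 0.577  0.114 -0.809] u [0.794 0.157 0.588]
6.05 [ 0.2854  0.0198  1.7117 -0.0715  0.8103 -1.4485] [-0.5512 -0.2773 -5.5608] 0.029082001469673335
pred lip corners wrist 400x300 [array([166.2484, 126.0875]), array([235.7537, 126.2225])]
pred nozzle [200.9094 143.4555]
```

View pics/i1.png

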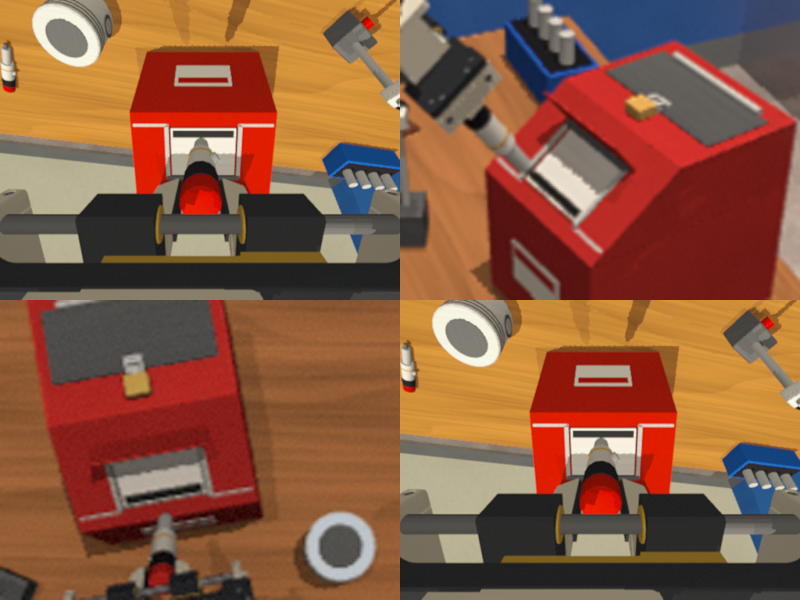

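```bash
python3 -m creep '[[[4,1,10,0.4,-1.8,0],[0,0,3,0,-0.3,0],[0,0,0,0,0,0]]]' >/dev/null; python3 goal.py .030 .04
```

```text
dp mm [ 10.5   1.9 -21.8] dr deg [-0.07  0.9  -0.01]
nozzle now u,y,d mm [ 39.1  -0.3 -64. ]
d [ 0.577  0.114 -0.809] u [0.794 0.157 0.588]
6.45 [ 0.2858  0.0144  1.6889 -0.0777  0.7978 -1.4454] [ 0.1658  0.2768 -4.9892] 0.029246277703515306
```

Advance along d past the lip.

```bash
python3 -m creep '[[[10,2,-18,0,0.3,0],[12,2.4,-16,0,0,0],[12,2.4,-16,0,0,0],[0,0,0,0,0,0]]]' >/dev/null; python3 goal.py .030 -.02
```

```text
dp mm [ 10.6   1.8 -21.6] dr deg [-0.18  0.97 -0.02]
nozzle now u,y,d mm [39.4  0.3 -3.9]
d [ 0.577  0.114 -0.809] u [0.794 0.157 0.588]
6.7833 [ 0.278   0.112   1.7172 -0.0798  0.6698 -1.4427] [-0.8527 -0.6382 -5.4129] 0.02891773051676854
```

```bash
python3 -m creep '[[[11,2.4,-20,0,0.3,0],[13,2.6,-20,0,0.2,0],[14,2.8,-20,0,0,0],[0,0,0,0,0,0]]]'; python3 goal.py .028 -.10
```

```text
time: 7.12
tool_pos: [0.4962, 0.2109, 0.4133]
tool_rot: [3.139, 0.641, -2.947]
contact_force: [-1.7, -1.6, -8.1]
opening: 0.0292
dp mm [ 16.6   2.6 -28.7] dr deg [-0.24  0.68 -0.04]
nozzle now u,y,d mm [35.2  1.2 66.9]
d [ 0.577  0.114 -0.809] u [0.794 0.157 0.588]
7.1167 [ 0.271   0.2368  1.7302 -0.085   0.5365 -1.4366] [-1.7466 -1.5507 -8.0951] 0.029243570649682818
```

```bash
python3 -m creep '[[[11,2.2,-18,0,0.2,0],[12,2.4,-18,0,0.2,0],[12,2.4,-18,0,0,0],[0,0,0,0,0,0]]]'; python3 goal.py .026 -.180
```

```text
time: 7.45
tool_pos: [0.5309, 0.2182, 0.3616]
tool_rot: [3.138, 0.635, -2.947]
contact_force: [-2.0, -0.5, -7.8]
opening: 0.0288
dp mm [ 26.5   4.1 -42.9] dr deg [-0.24  0.32 -0.06]
nozzle now u,y,d mm [ 31.6   2.1 129.5]
d [ 0.577  0.114 -0.809] u [0.794 0.157 0.588]
7.45 [ 0.266   0.3552  1.7165 -0.0917  0.4377 -1.43  ] [-2.0305 -0.4688 -7.8407] 0.028847225022700727
```

```bash
python3 -m creep '[[[10,2,-16,0,0.2,0],[10,2,-16,0,0,0],[6,1,-11,0,0,0],[0,0,0,0,0,0]]]'; python3 goal.py .026 -.190
python3 - <<'E'
from h import *
T=tool();W=viewer.read_camera('wrist');S=viewer.read_camera('side')
f=lambda a:cv2.resize(a,(400,300),interpolation=cv2.INTER_CUBIC)
cv2.imwrite('pics/i2.png',np.hstack([f(W),f(S[70:190,200:360])]))
E
```

```text
time: 7.78
tool_pos: [0.5563, 0.2236, 0.3229]
tool_rot: [3.137, 0.634, -2.947]
contact_force: [-1.1, -1.3, -7.2]
opening: 0.0289
dp mm [  6.8  -0.2 -12.3] dr deg [-0.25  0.27 -0.1 ]
nozzle now u,y,d mm [ 29.6   2.7 176.2]
d [ 0.577  0.114 -0.809] u [0.794 0.157 0.588]
7.7833 [ 0.263   0.4452  1.6955 -0.1005  0.3694 -1.422 ] [-1.139  -1.3103 -7.1964] 0.02893338845374353
```

View pics/i2.png

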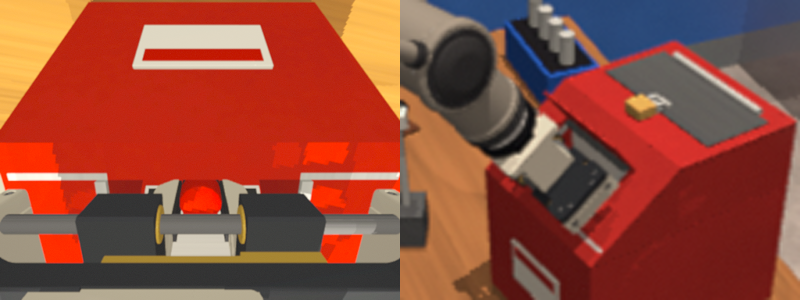

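```bash
python3 -m creep '[[[7,0,-12,0,0.2,0],[0,0,0,0,0,0],[0,0,0,0,0,0]]]'; python3 goal.py .026 -.190;  python3 -m creep '[[[0,0,0,0,0,0],[0,0,0,0,0,0],[0,0,0,0,0,0],[0,0,0,0,0,0]]]' 0
python3 goal.py .026 -.190
python3 - <<'E'
from h import *
T=tool();W=viewer.read_camera('wrist');S=viewer.read_camera('side')
f=lambda a:cv2.resize(a,(400,300),interpolation=cv2.INTER_CUBIC)
cv2.imwrite('pics/i3.png',np.hstack([f(W),f(S[70:190,200:360])]))
for b,s in blobs(W,'red',40): print(b,s)
E
```

```text
time: 8.13
tool_pos: [0.563, 0.2239, 0.3154]
tool_rot: [3.136, 0.638, -2.947]
contact_force: [-1.2, -0.5, -3.8]
opening: 0.0287
dp mm [ 0.1 -0.4 -4.8] dr deg [-0.36  0.46 -0.14]
nozzle now u,y,d mm [ 31.7   2.1 186.1]
d [ 0.577  0.114 -0.809] u [0.794 0.157 0.588]
8.1333 [ 0.2597  0.4647  1.6881 -0.0959  0.3534 -1.4284] [-1.2441 -0.4705 -3.8159] 0.028718499325630087
time: 8.47
tool_pos: [0.5645, 0.2245, 0.3211]
tool_rot: [3.135, 0.652, -2.947]
contact_force: [-1.6, -0.3, -0.9]
opening: 0.0456
dp mm [ -1.4  -1.  -10.5] dr deg [-0.57  1.25 -0.17]
nozzle now u,y,d mm [ 40.8   2.7 182.4]
d [ 0.577  0.114 -0.809] u [0.794 0.157 0.588]
8.4667 [ 0.26    0.4588  1.683  -0.096   0.3502 -1.4284] [-1.6371 -0.2889 -0.8712] 0.04562447068511243
[257.1747 127.0542] [    0     0   512   248 91560]
[259.8232  50.5635] [ 178   44  165   14 2245]
[ 60.0399 241.6702] [   0  221  115   53 4008]
[455.936 241.586] [ 409  220  103   54 3831]
[ 64.5845 317.8564] [ 50 300  30  37 787]
[450.0081 315.5855] [438 301  26  36 620]
```

View pics/i3.png

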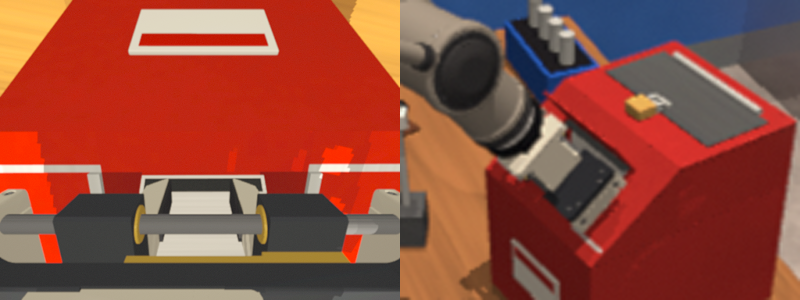

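The cap has slid out from between the fingers and the flap now rests behind them. Retracting along -d.

```bash
python3 -m creep '[[[-9,-2,12,0,0,0],[-14,-3,20,0,0,0],[-16,-3,24,0,0,0],[-17,-3,25,0,0,0],[-17,-3,26,0,0,0]]]'; python3 goal.py .03 .06; python3 -m creep '[[[-20,-4,27,0,0,0],[-20,-4,28,0,0,0],[-24,-4,24,0,0,0],[-24,-4,20,0,0,0],[0,0,0,0,0,0]]]'; python3 goal.py .03 .06
python3 - <<'E'
from h import *
T=tool();W=viewer.read_camera('wrist');S=viewer.read_camera('side');P=viewer.read_camera('top')
f=lambda a:cv2.resize(a,(400,300),interpolation=cv2.INTER_CUBIC)
cv2.imwrite('pics/f1.png',np.vstack([np.hstack([f(W),f(S[70:190,200:360])]),np.hstack([f(P[50:290,100:420]),f(S[120:360,120:440])])]))
E
```

```text
time: 8.98
tool_pos: [0.4909, 0.2097, 0.4268]
tool_rot: [3.135, 0.646, -2.948]
contact_force: [-0.3, 0.2, 0.6]
opening: 0.0457
dp mm [-68.8 -14.2  88.4] dr deg [-0.49  0.95 -0.12]
nozzle now u,y,d mm [40.4  2.2 52.7]
d [ 0.577  0.114 -0.809] u [0.794 0.157 0.588]
8.9833 [ 0.2706  0.2129  1.7234 -0.075   0.5613 -1.4458] [-0.3328  0.2428  0.5764] 0.04574360631149261
time: 9.4
tool_pos: [0.3969, 0.1923, 0.5402]
tool_rot: [3.132, 0.67, -2.949]
contact_force: [0.1, 0.4, 0.2]
opening: 0.0457
dp mm [ 25.2   3.2 -25. ] dr deg [-0.87  2.23 -0.14]
nozzle now u,y,d mm [ 37.1   4.  -95.4]
d [ 0.577  0.114 -0.809] u [0.794 0.157 0.588]
9.4 [ 0.2945 -0.0501  1.7056 -0.0742  0.8196 -1.4399] [0.1087 0.3655 0.2144] 0.0457494770765113
```

View pics/f1.png

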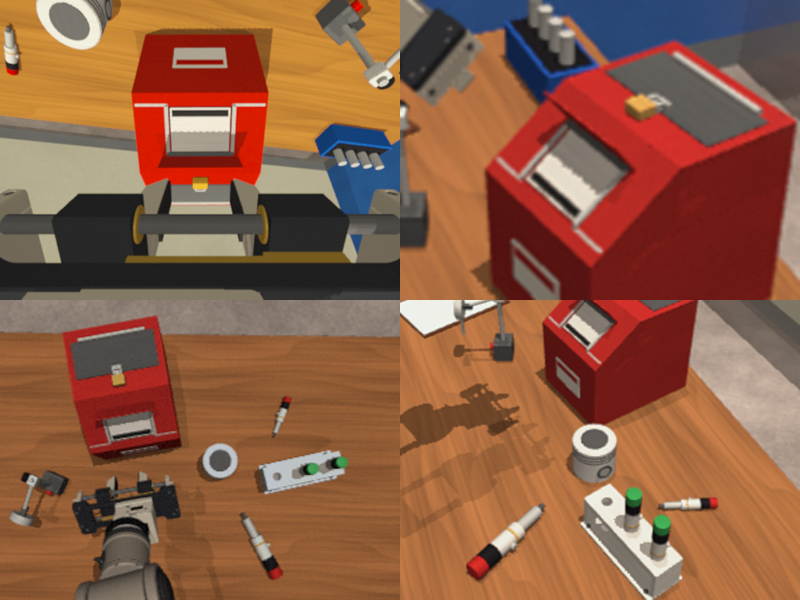

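```bash
python3 - <<'E'
from h import *
S0=cv2.imread('pics/side0.png');T0=cv2.imread('pics/top0.png')
S=viewer.read_camera('side');P=viewer.read_camera('top')
def diff(n,a,b,x0,y0,x1,y1):
    d=cv2.absdiff(a,b)[y0:y1,x0:x1].max(2); print(n,'mean',d.mean().round(1),'px>60:',(d>60).sum())
diff('flap',S0,S,246,118,290,165); diff('piston',S0,S,255,220,296,268); diff('goods',S0,S,297,262,345,355)
diff('gauge side',S0,S,160,105,215,170); diff('gauge top',T0,P,105,182,156,232); diff('piston top',T0,P,260,163,292,195)
for c,s in blobs(S,'green'): print(c)
E
```

```text
flap mean 3.3 px>60: 0
piston mean 14.3 px>60: 200
goods mean 3.4 px>60: 0
gauge side mean 4.6 px>60: 34
gauge top mean 3.9 px>60: 0
piston top mean 4.1 px>60: 0
[306.4663 277.4724]
[328.8913 300.0707]
```

```bash
python3 -c "
from cell import robot; print(robot.observe()['contact_force'],robot.hand_in())"
```

```text
the job is handed in; nothing more can be done
[ 0.26841965  0.08989589 -0.0716138 ] None
```

The failed injector is in the reject box and the flap has shut behind it. I handed the job in at about 9.5 s of the 54 s allowed.

**What I did:** I gripped the red-capped injector in the stand by its cap and lifted it clear. I then tilted it about 36° and pushed it nozzle first through the flap, until the cap top was about 26 mm past the face. When I released it there, it slid out of the fingers by itself, so no extra push was needed. I then backed the arm out; the force on the tool was close to zero.

**Last checks, against the starting images:**
- **Flap:** in the side view it looks the same as when it was shut at the start, with no changed pixels above the threshold. The cameras cannot see inside the box, so I take it that the injector lies wholly inside because the flap is shut and the injector is nowhere in view.
- **Good injectors:** both green caps are at exactly the same pixel positions as before.
- **Piston:** it is unchanged in the top view. The side view differs by 200 pixels; I put this down to the failed injector no longer standing in front of the piston.
- **Dial gauge stand:** it is unchanged in the top view. The side view differs by 34 pixels, probably from the arm's shadow, though I did not confirm that.

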